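Hang the swing arm of the card-cutting jig on its pivot pin

ROBOT

A 6-joint arm with a two-finger parallel gripper is mounted at the origin on the work surface; the furniture and walls round the work are solid. World frame = base frame: x ahead of the robot, y to its left, z up, the work surface at z = 0. Lengths are in m, angles in rad, forces in N, time in s.
With the tool pointing down it reaches from about 0.325 to 0.9 m from the base axis. Payload 6.1 kg.
Tool frame: the origin (TCP) lies midway between the tips of the shut fingers; the grasp point (between the pads) lies 19 mm behind it; z points along the fingers, y is the line along which they close (so a half turn about z gives the same grasp; the last joint's range is limited). The gripper opens to 87 mm and grips with 3 to 60 N. Pads are 19 mm wide; open, the fingers measure 117 mm over their backs; the gripper's body (75 mm by 190 mm) begins 51 mm behind the grasp point.
Start: joints at [1.071, 0.22, 1.526, -0, 1.395, -0.126], TCP at [0.228, 0.582, 0.223] pointing down, gripper open.
Joint ranges: [-2.98, 2.98], [-0.91, 2.08], [0.09, 2.57], [-1.24, 4.39], [0.2, 2.65], [-2.68, 2.68]. Speed limits (rad/s): [2.57, 2.57, 3.01, 3.14, 3.14, 3.14].

INTERFACE

Orientations are given as a 3x3 rotation matrix whose columns are the frame's x, y, z axes.
In Python, from rig import arm gives the robot as it stands.
- The arm moves only by the tool arm_command, never from a script. Its arguments are lists of equal length, an entry for each row: "delta_rot": the turn, a rotation vector about the world's x, y, z in rad, a list of three; "travel": the shift along the world's x, y, z in m, a list of three; "fingers": the opening, from 0 (shut) to 1 (fully open). A call has 1 to 12 rows; each row shifts and turns the commanded pose from where the row before left it; what a row does not reach is not made up. A row lasts 1/10 s, in which the tool goes at most 50 mm and 8.59 degrees, less where a joint would pass 70% of its speed; a pose out of reach is approached as far as the arm can. A call is refused whole if a number of a shift passes 0.05 or a number of a turn 0.15, either way. A call with a gripper value outside its range is refused whole. The fingers move at their own pace and stop on an object; "newtons" is the grip in N (left out, the last holds). Time passes only in rows, so rows that do not move let the fingers close. It gives the time, the measured TCP pose, the force, the opening and the grip force at its end, in the units of the state.
- arm.state(): the state, without advancing time (a new reading comes with each control period).
- arm.capture(name): name is "scene" or "top" or "wrist"; returns the picture (384x512x3 uint8, blue, green, red); there is no depth.
- arm.camera_info(name): a dict with "fx", "fy", "cx", "cy" (pixels), "extrinsics" (4x4, takes a point from camera to world coordinates). Camera axes: x right, y down, z forward; pixel columns grow to the right and rows downward; lengths in m; the calibration is good to about 2 mm. The wrist camera is an equidistant fisheye: a pixel r from the principal point sees the ray r / f radians off the axis. A picture is of the moment at which its call begins: read the wrist's pose just before it. camera_info takes no time and is no camera call; for the wrist camera it gives the pose at the moment of the call.
- arm.finish_job(): hands the job in; it is judged then, once.
The state is a dict: "t": time; "q": joint angles; "joint_velocities": joint speeds; "joint_efforts": joint torques, N m; "tcp_pos": TCP position; "eef_rot": TCP orientation; "ft_force": force on the tool from outside, world axes, zero at the start; "ft_torque": the same for the moment, N m; "width": opening from 0.0 (shut) to 1.0 (fully open); "gripper_force": force on a finger pad.
Only numpy, scipy, OpenCV 4.12 (cv2) and the standard library are available. Lean on these libraries where they do the work, as an engineer would, in place of code of your own. Each camera call takes 0.05 s, during which the arm holds its last target. There are 200 camera calls.

TASK

Put the card-cutting jig back together: slide the round eye of the loose swing arm into the steel fork on the jig board until you feel it just touch the sprung V stop at the back, where the holes line up (gently: do not push the stop in by more than about 5 mm), then drop the pivot pin from its wooden block down through fork and eye until its collar sits on the fork. Leave the other things on the table where they are.

Things in the scene. Friction and masses are not known exactly. Their poses are not given: they have to be found in the camera images.
- jig_base: Fixed plywood board 250 x 130 x 12 mm on the table; origin at the centre of its underside, x along its long side, z up. A steel fork is bolted on near its +x end, open towards board -x. A curved wooden rest crosses the board at about board x = -55 mm; its top is 32 mm above the table, level with the fork's lower plate: the arm lies on both.
- fork_middle (a point): Middle of the fork's clamping range (board x = +70 mm, y = 0, 32 mm above the table: the height of the lower plate's top). The fork is clamped in slots: its hole axis stands up to 18 mm from here, either way along board x. That shift is not reported; feel or see it. The hole is always at board y = 0.
- fork_top (a point): Same point, at the height of the fork's top (58 mm). The fork has two plates 46 x 44 mm with a vertical 10 mm hole, 16 mm of plate before it (board -x), 30 mm behind; lower plate's top at 32 mm, upper plate 50 to 58 mm above the table. In the 18 mm gap, behind the hole, is the sprung V stop.
- back_stop (a joint): Sprung V-shaped stop at the back of the fork's gap: how far it is pushed in, along board +x (m). 0 = at rest, where a round eye touching it is centred and in line with the fork's holes; 4 N per mm, no preload, so it pushes the let-go arm back into line. Never push it in beyond 6 mm.
- swing_arm: Loose flat aluminium bar, 0.15 kg, 10 mm thick: a round eye 26 mm across with a vertical 10.5 mm hole, and a bar 22 mm wide along the arm's -x to x = -160 mm. Origin on the hole axis at the underside, z up. A dark wooden grip fin is centred at x = -80 mm: 40 mm long in x, 12 mm wide in y, z = 10 to 41 mm. In the fork the arm's +x points along board +x.
- eye (a point): Centre of the hole in the arm's eye, half way through its thickness (5 mm above the underside).
- pivot_pin: Loose steel pin, 0.06 kg, 75 mm, upright. Origin at its lower tip, z up to the head. Shank 8 mm diameter, 38 mm long, lowest 4 mm tapered to 4.4 mm; collar 18 mm diameter, z = 38 to 41 mm; round grip head 14 mm diameter, z = 41 to 75 mm. Parked in the wooden block, collar on its top, tip 6 mm above the table. Seated in the fork its tip is 20 mm above the table.
- pin_block: Fixed light wooden block 50 x 50 x 44 mm with an 11 mm vertical through hole in its middle; origin at the centre of its underside.
- eraser: Bystander: white eraser in a card sleeve, 22 x 55 x 12 mm, loose; origin under its centre. Not to be moved.
- tape_roll: Bystander: flat roll of paper tape 44 x 50 x 10 mm, loose; origin under its centre. Not to be moved.
- glue_stick: Bystander: upright glue stick 26 mm in diameter, 95 mm high, loose; origin under its centre. Not to be moved.

How it is judged:
On the way:
1. the eye of the swing arm is in the fork (x of eye in the frame of jig_base between 0.048 and 0.092 m and y of eye in the frame of jig_base between -0.005 and 0.005 m and z of eye in the frame of jig_base between 0.034 and 0.047 m), for 0.2 s.
At the end, for the whole second after the job is handed in: Arm level, its eye in the fork (hole centre 48 to 92 mm along board x, within 5 mm of its centre line, 34 to 47 mm above the table); pin upright within 0.07 rad, tip within 3.5 mm of the eye's axis and 17.5 to 23 mm above the table (collar within 3 mm of the fork); both at rest (all of step 1 and horizontal distance between pivot_pin and eye below 0.0035 m and z of pivot_pin in the frame of jig_base between 0.0175 and 0.023 m and angle between each of pivot_pin, swing_arm's own z axis and vertical below 0.07 rad and linear speed of each of pivot_pin, swing_arm below 0.01 m/s); the robot touches nothing.
It fails at once if the eraser is moved by more than 20 mm (distance of eraser from where it was at the start of the episode above 0.02 m).
It fails at once if the tape roll is moved by more than 20 mm (distance of tape_roll from where it was at the start of the episode above 0.02 m).
It fails at once if the glue stick is moved by more than 20 mm (distance of glue_stick from where it was at the start of the episode above 0.02 m).
It fails at once if the sprung stop in the fork is pushed in by more than 6 mm (24 N) (value of joint back_stop above 0.006 m).
It also fails if it takes over 64 s, if anything falls off the work surface, if the arm or the gripper's body presses on something with over 40 N, if the wrist force passes 120 N, or if a joint passes its speed limit or range.

## Working session

There is one attempt and no reset: what is moved stays moved. The work goes in short steps, Python scripts to look and compute and a tool call to move; the robot and the scene stay as the last step left them, time stands still between calls to the robot, and variables do not carry over. Pictures are saved under pics/ and viewed, at most 10 in all, crops included, and the job is handed in when it is done.

Besides the shell and the picture viewer there is one more tool, called after ">>>" by a JSON object that holds its "name" and its "arguments". arm_command: Moves the arm, as the interface text tells. Its arguments: {"type":"object","properties":{"delta_rot":{"type":"array","items":{"type":"array","items":{"type":"number"}}},"travel":{"type":"array","items":{"type":"array","items":{"type":"number"}}},"fingers":{"type":"array","items":{"type":"number"}},"newtons":{"type":"number"}},"required":["delta_rot","travel","fingers"]}

```bash
mkdir -p pics; ls; python3 - <<'E'
from rig import arm
import cv2,numpy as np
for n in("scene","top"):
    i=arm.capture(n); cv2.imwrite(f"pics/{n}0.png",i); c=arm.camera_info(n)
    print(n,c["fx"],c["fy"],c["cx"],c["cy"],np.round(c["extrinsics"],3).tolist())
print(arm.state())
E
```

```text
pics
scene 428.2891215206019 428.2891215206019 264.5742787728598 194.56129653400077 [[-0.5, -0.356, 0.79, -0.278], [-0.866, 0.203, -0.457, 0.432], [0.002, -0.912, -0.409, 0.495], [0.0, 0.0, 0.0, 1.0]]
top 456.58729576195634 456.58729576195634 263.8965461113748 189.31104395964513 [[0.016, -0.992, 0.127, 0.395], [-1.0, -0.013, 0.02, -0.053], [-0.018, -0.127, -0.992, 1.181], [0.0, 0.0, 0.0, 1.0]]
{'t': 0.1, 'q': array([ 1.07090706e+00,  2.21156616e-01,  1.52749394e+00,  4.98832098e-06,
        1.39469664e+00, -1.26107398e-01]), 'joint_velocities': array([-0.00130732,  0.00029075, -0.0020811 ,  0.00053021,  0.00125965,
       -0.00023321]), 'joint_efforts': array([-7.32482840e-04, -4.95950711e+01, -3.88518369e+01,  6.98873028e-02,
        5.15582319e-02, -8.76900822e-05]), 'tcp_pos': array([0.227949  , 0.58135065, 0.22154231]), 'eef_rot': array([[-9.30952685e-01,  3.65138856e-01, -8.45313108e-04],
       [ 3.65139765e-01,  9.30951443e-01, -1.53749666e-03],
       [ 2.25545687e-04, -1.73999407e-03, -9.99998461e-01]]), 'ft_force': array([ 0.04970829, -0.56308943, -0.79079522]), 'ft_torque': array([ 0.0147317 ,  0.02306846, -0.01798998]), 'gripper_force': 0.0, 'width': 0.9972648551449533}
```

View pics/top0.png

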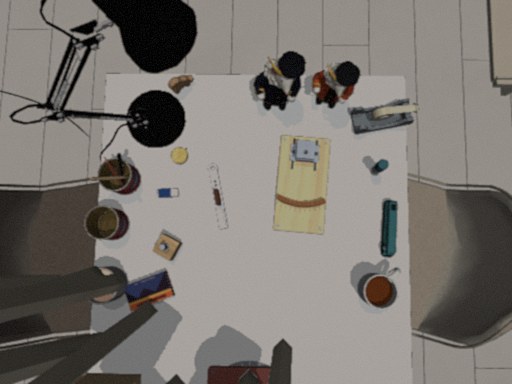

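View pics/scene0.png

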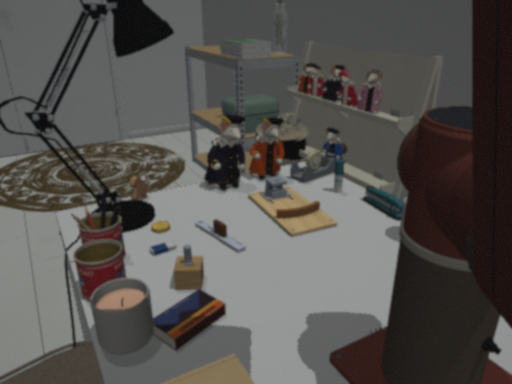

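The top view shows the board at about (303,185) with the fork at (305,150). The swing arm runs from (211,165) to (225,228), the pin block is at (167,246) and the glue stick at (379,166). I'll measure with colour masks and an enlarged crop.

```bash
cat > h.py <<'E'
from rig import arm
import cv2,numpy as np
def ray(name,px,c=None):
    c=c or arm.camera_info(name); E=np.array(c["extrinsics"])
    p=np.array([(px[0]-c["cx"])/c["fx"],(px[1]-c["cy"])/c["fy"]])
    if name=="wrist":
        r=np.linalg.norm(p); d=np.r_[p/r*np.sin(r),np.cos(r)] if r>0 else np.array([0,0,1.])
    else: d=np.r_[p,1]
    return E[:3,3],E[:3,:3]@d
def onz(name,px,z,c=None):
    o,d=ray(name,px,c); return o+d*(z-o[2])/d[2]
E
python3 - <<'E'
from h import *
i=cv2.imread("pics/top0.png")
crop=i[125:265,145:345]; cv2.imwrite("pics/topc.png",cv2.resize(crop,(800,560),interpolation=cv2.INTER_CUBIC))
hsv=cv2.cvtColor(i,cv2.COLOR_BGR2HSV)
for n,p in dict(board=(283,190),arm=(222,215),fin=(217,198),block=(158,243),pinhead=(166,245),table=(250,200),fork=(300,147),rest=(300,202)).items(): print(n,hsv[p[1],p[0]])
def big(m,box):
    x0,y0,x1,y1=box; mm=np.zeros_like(m); mm[y0:y1,x0:x1]=m[y0:y1,x0:x1]
    cs,_=cv2.findContours(mm,cv2.RETR_EXTERNAL,cv2.CHAIN_APPROX_NONE)
    return max(cs,key=cv2.contourArea)
b=big(cv2.inRange(hsv,(12,50,60),(35,255,255)),(265,125,340,240)); r=cv2.minAreaRect(b); print("board",r)
q=[onz("top",p,.012)[:2] for p in cv2.boxPoints(r)]; print(np.round(q,4), np.linalg.norm(np.diff(q,axis=0),axis=1),np.mean(q,axis=0))
b=big(cv2.inRange(hsv,(0,80,20),(20,255,130)),(205,180,230,215)); r=cv2.minAreaRect(b); print("fin",r,onz("top",r[0],.041))
b=big(cv2.inRange(hsv,(8,60,50),(30,255,255)),(150,230,185,265)); r=cv2.minAreaRect(b); print("block",r,onz("top",r[0],.044))
for p in ((211,167),(224,226)): print(onz("top",p,.01))
E
```

```text
board [ 24  73 167]
arm [ 17  11 166]
fin [ 10 159  72]
block [ 18 104 140]
pinhead [99 29 62]
table [ 14  17 170]
fork [111  24 150]
rest [ 12 137 117]
board ((301.70001220703125, 184.10000610351562), (50.40861129760742, 95.253173828125), 4.763641834259033)
[[ 0.442  -0.0532]
 [ 0.6903 -0.0706]
 [ 0.6805 -0.2019]
 [ 0.4333 -0.1811]] [0.24890582 0.1316308  0.2481279 ] [ 0.56149584 -0.12670372]
fin ((216.78848266601562, 196.44232177734375), (13.728129386901855, 3.7262070178985596), 78.69007110595703) [0.5215838  0.08846061 0.041     ]
block ((166.39450073242188, 246.48167419433594), (21.60540771484375, 20.92812156677246), 28.300756454467773) [0.39464345 0.20977035 0.044     ]
[0.60206277 0.10967145 0.01      ]
[0.44903476 0.07157705 0.01      ]
```

View pics/topc.png

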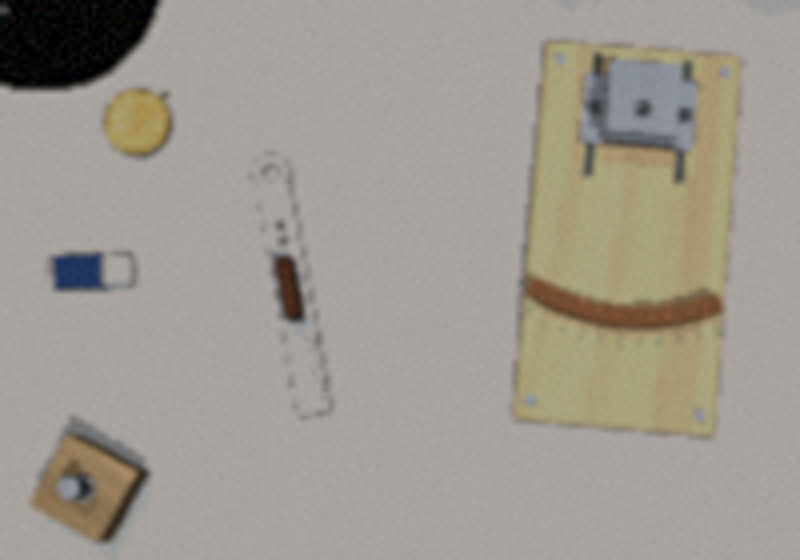

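The crop shows the eye's hole at about (212.5,167.5) in full-image pixels, at the far end of the arm. The fork hole is at (305.8,151.8), and the pin head at (163.5,247). Next I'll move above the fin and look with the wrist camera.

>>> {"name": "arm_command", "arguments": {"delta_rot": [[0,0,0.05],[0,0,0.05],[0,0,0.05],[0,0,0.05],[0,0,0.05],[0,0,0.05],[0,0,0.05],[0,0,0.05],[0,0,0.05],[0,0,0.05],[0,0,0.05],[0,0,0.05]], "travel": [[0.024,-0.041,0],[0.024,-0.041,0],[0.024,-0.041,0],[0.024,-0.041,0],[0.024,-0.041,0],[0.024,-0.041,0],[0.024,-0.041,0],[0.024,-0.041,0],[0.024,-0.041,0],[0.024,-0.041,0],[0.024,-0.041,0],[0.024,-0.041,0]], "fingers": [0.5,0.5,0.5,0.5,0.5,0.5,0.5,0.5,0.5,0.5,0.5,0.5]}}

```text
t: 1.3
tcp_pos: [0.5166, 0.0879, 0.2223]
eef_rot: [[-0.974, -0.226, -0.0], [-0.226, 0.974, 0.0], [0.0, 0.0, -1.0]]
ft_force: [0.8, 1.1, 0.7]
width: 0.503
gripper_force: 0.0
```

>>> {"name": "arm_command", "arguments": {"delta_rot": [[0,0,0],[0,0,0]], "travel": [[0,0,0],[0,0,0]], "fingers": [0.5,0.5]}}

```text
t: 1.5
tcp_pos: [0.5161, 0.0889, 0.2219]
eef_rot: [[-0.975, -0.221, -0.001], [-0.221, 0.975, 0.0], [0.001, 0.001, -1.0]]
ft_force: [0.3, -0.3, -0.4]
width: 0.503
gripper_force: 0.0
```

```bash
python3 - <<'E'
from h import *
s=arm.state(); c=arm.camera_info("wrist"); i=arm.capture("wrist"); cv2.imwrite("pics/w1.png",i)
import pickle; pickle.dump(c,open("pics/w1.pkl","wb"))
print(s["t"],s["tcp_pos"],np.round(s["eef_rot"],3),s["ft_force"]); print({k:np.round(v,3) for k,v in c.items() if k!='name'})
E
```

```text
1.5 [0.51609196 0.08894633 0.22191606] [[-0.975 -0.221 -0.001]
 [-0.221  0.975  0.   ]
 [ 0.001  0.001 -1.   ]] [ 0.27775073 -0.26254383 -0.42970213]
{'fx': np.float64(297.319), 'fy': np.float64(297.319), 'cx': np.float64(257.63), 'cy': np.float64(193.353), 'extrinsics': array([[-0.221,  0.942,  0.251,  0.447],
       [ 0.975,  0.214,  0.057,  0.073],
       [ 0.   ,  0.257, -0.966,  0.384],
       [ 0.   ,  0.   ,  0.   ,  1.   ]])}
```

View pics/w1.png

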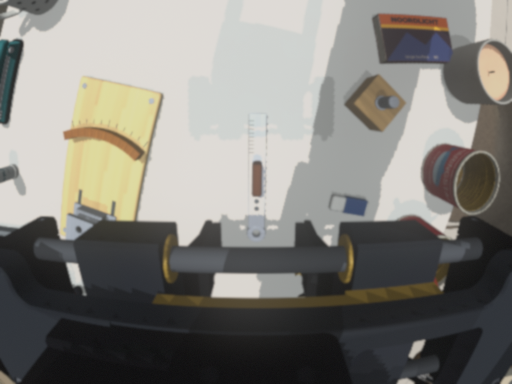

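The wrist view shows the fin at (257,180), the eye hole at (257,233) and the arm's tail at (258,115). The board's near corners are at (85,78) and (161,92), and the pin head at (388,101).

```bash
python3 - <<'E'
from h import *
import pickle
c=pickle.load(open("pics/w1.pkl","rb")); i=cv2.imread("pics/w1.png"); hsv=cv2.cvtColor(i,cv2.COLOR_BGR2HSV)
m=np.zeros(i.shape[:2],np.uint8); m[150:210,240:275]=cv2.inRange(hsv,(0,80,20),(20,255,140))[150:210,240:275]
cs,_=cv2.findContours(m,cv2.RETR_EXTERNAL,cv2.CHAIN_APPROX_NONE); b=max(cs,key=cv2.contourArea); r=cv2.minAreaRect(b); print(r,cv2.boundingRect(b))
print("fin corners z.041",np.round([onz("wrist",p,.041,c)[:2] for p in cv2.boxPoints(r)],4).tolist())
e=onz("wrist",(257,233),.01,c); t=onz("wrist",(258,115),.01,c); d=e-t; print("eye",e,"tail",t,np.linalg.norm(d),np.degrees(np.arctan2(d[1],d[0])), e-.08*d/np.linalg.norm(d))
E
python3 - <<'E'
from h import *
e=onz("top",(212.5,167.5),.01); print("eye top",e)
h=onz("top",(305.75,151.75),.058); C=np.array([.5615,-.1267]); 
for a in(-4,-4.4,-4.8):
    a=np.radians(a); R=np.array([[np.cos(a),-np.sin(a)],[np.sin(a),np.cos(a)]]); print("hole",h,R.T@(h[:2]-C))
print("pin top",onz("top",(163.5,247),.081))
from pickle import load
c=load(open("pics/w1.pkl","rb"))
for p in((85,78),(161,92)): print(onz("wrist",p,.012,c))
print("pin w",onz("wrist",(390,101),.081,c))
E
```

```text
((257.0, 180.0), (26.0, 4.0), 90.0) (255, 167, 5, 27)
fin corners z.041 [[0.5054, 0.0834], [0.5043, 0.0879], [0.5349, 0.0949], [0.536, 0.0903]]
eye [0.59822272 0.1067171  0.01      ] tail [0.44547717 0.07339022 0.01      ] 0.15633899754970518 12.308221879915374 [0.52006152 0.08966345 0.01      ]
eye top [0.60078909 0.10571035 0.01      ]
hole [ 0.63525882 -0.13348179  0.058     ] [ 0.07405222 -0.00162012]
hole [ 0.63525882 -0.13348179  0.058     ] [ 0.07406173 -0.0011031 ]
hole [ 0.63525882 -0.13348179  0.058     ] [ 0.07406762 -0.00058603]
pin top [0.39331955 0.20814012 0.081     ]
[ 0.43513197 -0.17421866  0.012     ]
[ 0.44026829 -0.05442429  0.012     ]
pin w [0.3940549  0.20673141 0.081     ]
```

>>> {"name": "arm_command", "arguments": {"delta_rot": [[0,0,0],[0,0,0],[0,0,0],[0,0,0],[0,0,0],[0,0,0],[0,0,0],[0,0,0]], "travel": [[0.004,0.0005,-0.035],[0,0,-0.04],[0,0,-0.04],[0,0,-0.04],[0,0,-0.03],[0,0,-0.015],[0,0,-0.007],[0,0,0]], "fingers": [0.5,0.5,0.5,0.5,0.5,0.5,0.5,0.5]}}

```text
t: 2.35
tcp_pos: [0.52, 0.0911, 0.0156]
eef_rot: [[-0.974, -0.225, -0.0], [-0.225, 0.974, 0.0], [0.0, 0.0, -1.0]]
ft_force: [-0.1, -0.7, 0.5]
width: 0.501
gripper_force: 0.0
```

>>> {"name": "arm_command", "arguments": {"delta_rot": [[0,0,0],[0,0,0],[0,0,0],[0,0,0],[0,0,0],[0,0,0]], "travel": [[0,0,0],[0,0,0],[0,0,0],[0,0,0],[0,0,0],[0,0,0]], "fingers": [0.05,0.05,0.05,0.05,0.05,0.05], "newtons": 30}}

```text
t: 2.95
tcp_pos: [0.5206, 0.0901, 0.016]
eef_rot: [[-0.975, -0.224, 0.001], [-0.224, 0.975, -0.0], [-0.001, -0.0, -1.0]]
ft_force: [-1.1, -1.7, 3.1]
width: 0.135
gripper_force: 29.9
```

>>> {"name": "arm_command", "arguments": {"delta_rot": [[0,0,0],[0,0,0],[0,0,0],[0,0,-0.05],[0,0,-0.05],[0,0,-0.05],[0,0,-0.05],[0,0,-0.05],[0,0,-0.05],[0,0,0],[0,0,0]], "travel": [[0,0,0.015],[0,0,0.03],[0,0,0.03],[-0.003,-0.035,0],[-0.003,-0.035,0],[-0.003,-0.035,0],[-0.003,-0.036,0],[-0.003,-0.036,0],[-0.004,-0.035,0],[0,0,0],[0,0,0]], "fingers": [0.05,0.05,0.05,0.05,0.05,0.05,0.05,0.05,0.05,0.05,0.05]}}

```text
t: 4.05
tcp_pos: [0.501, -0.1221, 0.091]
eef_rot: [[-0.997, 0.075, -0.0], [0.075, 0.997, 0.001], [0.0, 0.001, -1.0]]
ft_force: [0.2, -0.1, -0.7]
width: 0.14
gripper_force: 29.9
```

```bash
python3 - <<'E'
from h import *
import pickle
s=arm.state(); c=arm.camera_info("wrist"); i=arm.capture("wrist"); cv2.imwrite("pics/w2.png",i); pickle.dump(c,open("pics/w2.pkl","wb"))
t=arm.capture("top"); cv2.imwrite("pics/t2.png",t)
a=cv2.resize(i[0:260,60:460],(800,520)); 
b=cv2.resize(t[125:245,265:345],(400,600),interpolation=cv2.INTER_CUBIC)
cv2.imwrite("pics/w2v.png",a);cv2.imwrite("pics/t2v.png",b)
print(s["t"],s["tcp_pos"],np.round(s["eef_rot"],3),s["ft_force"],s["width"])
E
```

```text
4.05 [ 0.50100007 -0.12209837  0.09098628] [[-0.997  0.075 -0.   ]
 [ 0.075  0.997  0.001]
 [ 0.     0.001 -1.   ]] [ 0.18845181 -0.14562128 -0.7051882 ] 0.1401990113163879
```

View pics/w2v.png

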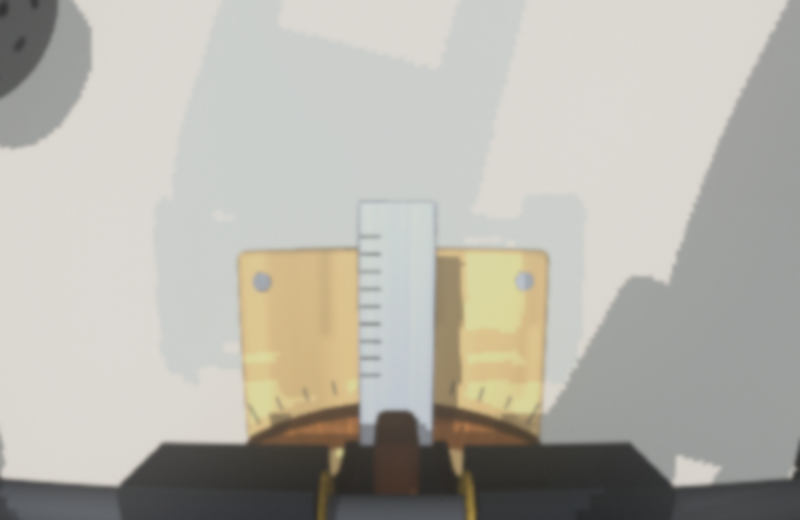

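View pics/t2v.png

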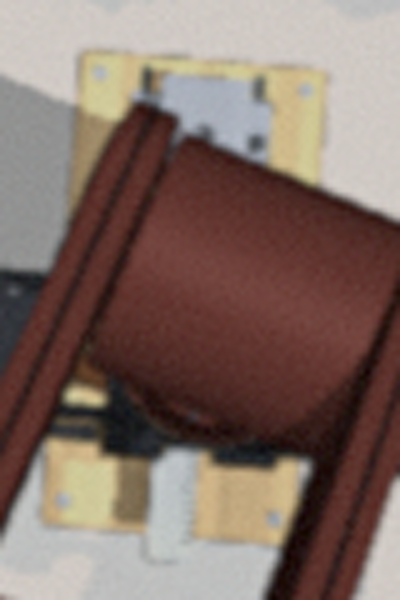

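The wrist view shows the bar nearly centred over the board, with the board's near corners at (179.5,126) and (334,125) and the bar's tail at (240–278,100). The robot hides the fork in the top view. I'll compute the board pose and the bar's offset.

```bash
python3 - <<'E'
from h import *
import pickle
c=pickle.load(open("pics/w2.pkl","rb")); f=lambda p,z: onz("wrist",(p[0]/2+60,p[1]/2),z,c)[:2]
a,b=f((239,252),.012),f((548,250),.012); s1,s2=f((261,282),.013),f((525,281),.013)
l1,r1=f((246,400),.012),f((543,400),.012)
print("corners",a,b,np.linalg.norm(a-b),"screws mid",(s1+s2)/2,np.linalg.norm(s1-s2))
ang=lambda d:np.degrees(np.arctan2(d[1],d[0]))
print("yaw from near edge",ang(b-a)-90,"sides",ang(l1-a),ang(r1-b), "screws",ang(s2-s1)-90)
u=np.array([np.cos(np.radians(-4.3)),np.sin(np.radians(-4.3))]); n=np.array([-u[1],u[0]])
m=(a+b)/2; print("near mid",m,"centre",m+.125*u)
for y in(205,300,370): 
  p=(f((360-(y-201)*.006,y),.085)+f((436-(y-201)*.01,y),.085))/2; print("bar mid",p,"lat offset vs board line",(p-m)@n, "width",)
print("bar tail",(f((360,201),.085)+f((436,201),.085))/2,"width",np.linalg.norm(f((360,201),.085)-f((436,201),.085)))
T=arm.state()["tcp_pos"][:2]; print("tcp lat",(T-m)@n,"along",(T-m)@u-.125)
h=np.array([.6353,-.1335]); print("hole lat/along",(h-m)@n,(h-m)@u-.125)
E
```

```text
corners [ 0.43230967 -0.18148339] [ 0.44106759 -0.0550335 ] 0.12675281352530604 screws mid [ 0.44948292 -0.11941726] 0.10790093741063825
yaw from near edge -3.9619793286874057 sides -4.413638280856678 -3.445384069925579 screws -4.116948276039508
near mid [ 0.43668863 -0.11825845] centre [ 0.56133677 -0.12763079]
bar mid [ 0.42262695 -0.11567078] lat offset vs board line 0.001526055455188089 width
bar mid [ 0.44943031 -0.11789335] lat offset vs board line 0.001319427282205686 width
bar mid [ 0.46975088 -0.11957436] lat offset vs board line 0.0011667613530668473 width
bar tail [ 0.42149968 -0.11557717] width 0.02112259356255822
tcp lat 0.002301799535753738 along -0.06057696394707651
hole lat/along -0.00030702157995125996 0.0741950945753301
```

>>> {"name": "arm_command", "arguments": {"delta_rot": [[0,0,0],[0,0,0],[0,0,0],[0,0,0],[0,0,0],[0,0,0],[0,0,0],[0,0,0],[0,0,0]], "travel": [[0,-0.0015,-0.015],[0,0,-0.015],[0,0,-0.008],[0,0,0],[0.01,-0.0007,0],[0.01,-0.0007,0],[0.01,-0.0008,0],[0.01,-0.0007,0],[0,0,0]], "fingers": [0.05,0.05,0.05,0.05,0.05,0.05,0.05,0.05,0.05]}}

```text
t: 5.05
tcp_pos: [0.5432, -0.1265, 0.0531]
eef_rot: [[-0.997, 0.073, 0.002], [0.073, 0.997, -0.001], [-0.002, -0.0, -1.0]]
ft_force: [0.1, -0.6, -1.5]
width: 0.14
gripper_force: 29.9
```

>>> {"name": "arm_command", "arguments": {"delta_rot": [[0,0,0],[0,0,0]], "travel": [[0.004,-0.0003,0],[0.004,-0.0003,0]], "fingers": [0.05,0.05]}}

```text
t: 5.25
tcp_pos: [0.5491, -0.1266, 0.0523]
eef_rot: [[-0.997, 0.074, -0.001], [0.074, 0.997, 0.0], [0.001, 0.0, -1.0]]
ft_force: [-0.9, 0.7, -1.7]
width: 0.135
gripper_force: 29.9
```

>>> {"name": "arm_command", "arguments": {"delta_rot": [[0,0,0],[0,0,0],[0,0,0]], "travel": [[0.002,-0.0001,0],[0.001,-0.0001,0],[0,0,0]], "fingers": [0.05,0.05,0.05]}}

```text
t: 5.55
tcp_pos: [0.5522, -0.1269, 0.0525]
eef_rot: [[-0.997, 0.074, -0.0], [0.074, 0.997, -0.0], [0.0, -0.0, -1.0]]
ft_force: [-0.0, -0.2, -1.5]
width: 0.138
gripper_force: 29.9
```

>>> {"name": "arm_command", "arguments": {"delta_rot": [[0,0,0],[0,0,0]], "travel": [[0.0015,-0.0001,0],[0,0,0]], "fingers": [0.05,0.05]}}

```text
t: 5.75
tcp_pos: [0.5538, -0.127, 0.0526]
eef_rot: [[-0.997, 0.074, 0.0], [0.074, 0.997, -0.0], [-0.0, -0.0, -1.0]]
ft_force: [0.5, 0.2, -1.8]
width: 0.136
gripper_force: 29.9
```

>>> {"name": "arm_command", "arguments": {"delta_rot": [[0,0,0],[0,0,0]], "travel": [[0.0015,-0.0001,0],[0,0,0]], "fingers": [0.05,0.05]}}

```text
t: 5.95
tcp_pos: [0.5553, -0.1271, 0.0525]
eef_rot: [[-0.997, 0.074, -0.0], [0.074, 0.997, 0.0], [0.0, 0.0, -1.0]]
ft_force: [-0.4, -0.0, -1.1]
width: 0.137
gripper_force: 29.9
```

>>> {"name": "arm_command", "arguments": {"delta_rot": [[0,0,0],[0,0,0]], "travel": [[0.001,-0.0001,0],[0,0,0]], "fingers": [0.05,0.05]}}

```text
t: 6.15
tcp_pos: [0.5559, -0.127, 0.0524]
eef_rot: [[-0.997, 0.074, -0.001], [0.074, 0.997, 0.0], [0.001, 0.0, -1.0]]
ft_force: [-1.8, 0.5, -0.8]
width: 0.131
gripper_force: 29.9
```

>>> {"name": "arm_command", "arguments": {"delta_rot": [[0,0,0],[0,0,0]], "travel": [[0.001,-0.0001,0],[0,0,0]], "fingers": [0.05,0.05]}}

```text
t: 6.35
tcp_pos: [0.5566, -0.1271, 0.0523]
eef_rot: [[-0.997, 0.074, -0.002], [0.074, 0.997, 0.0], [0.002, 0.0, -1.0]]
ft_force: [-4.6, 0.5, 0.5]
width: 0.136
gripper_force: 29.9
```

Contact felt at TCP x ≈ 0.5555, with the stop pushed in by about 1 mm. Now I'll lower onto the plate.

>>> {"name": "arm_command", "arguments": {"delta_rot": [[0,0,0],[0,0,0],[0,0,0],[0,0,0]], "travel": [[0,0,-0.0015],[0,0,-0.001],[0,0,-0.001],[0,0,0]], "fingers": [0.05,0.05,0.05,0.05]}}

```text
t: 6.75
tcp_pos: [0.5568, -0.1274, 0.0493]
eef_rot: [[-0.997, 0.074, -0.001], [0.074, 0.997, -0.0], [0.001, -0.0, -1.0]]
ft_force: [-5.7, 1.0, 3.6]
width: 0.136
gripper_force: 30.0
```

>>> {"name": "arm_command", "arguments": {"delta_rot": [[0,0,0],[0,0,0],[0,0,0],[0,0,0],[0,0,0]], "travel": [[0,0,0],[0,0,0],[0,0,0],[0,0,0],[0,0,0]], "fingers": [0.2,0.3,0.4,0.5,0.5]}}

```text
t: 7.25
tcp_pos: [0.5575, -0.1273, 0.0491]
eef_rot: [[-0.997, 0.074, 0.0], [0.074, 0.997, -0.0], [-0.0, -0.0, -1.0]]
ft_force: [-0.3, 0.5, -0.9]
width: 0.457
gripper_force: 0.0
```

>>> {"name": "arm_command", "arguments": {"delta_rot": [[0,0,0],[0,0,0],[0,0,0],[0,0,0],[0,0,0],[0,0,0],[0,0,0],[0,0,0]], "travel": [[0,0,0.02],[0,0,0.04],[0,0,0.04],[-0.03,0.03,0.03],[-0.03,0.035,0],[-0.03,0.035,0],[-0.03,0.035,0],[0,0,0]], "fingers": [0.5,0.5,0.5,0.5,0.5,0.5,0.5,0.5]}}

```text
t: 8.05
tcp_pos: [0.435, 0.0099, 0.1772]
eef_rot: [[-0.998, 0.07, -0.002], [0.07, 0.998, 0.002], [0.002, 0.001, -1.0]]
ft_force: [0.5, -0.4, 0.1]
width: 0.503
gripper_force: 0.0
```

```bash
python3 - <<'E'
from h import *
import pickle
s=arm.state(); c=arm.camera_info("wrist"); i=arm.capture("wrist"); cv2.imwrite("pics/w3.png",i); pickle.dump(c,open("pics/w3.pkl","wb"))
t=arm.capture("top"); cv2.imwrite("pics/t3.png",t)
a=cv2.resize(i,(512,384)); b=cv2.resize(t[125:245,265:345],(256,384),interpolation=cv2.INTER_CUBIC)
cv2.imwrite("pics/v3.png",np.hstack([a,b]))
print(s["t"],s["tcp_pos"],s["q"],np.round(s["eef_rot"],3),s["ft_force"])
E
```

```text
8.05 [0.43498246 0.0099081  0.17722967] [-1.59900625e-01 -2.11532967e-01  2.04658425e+00  1.32842702e-03
  1.30866193e+00 -1.66051028e+00] [[-0.998  0.07  -0.002]
 [ 0.07   0.998  0.002]
 [ 0.002  0.001 -1.   ]] [ 0.50567011 -0.39971481  0.14594452]
```

View pics/v3.png

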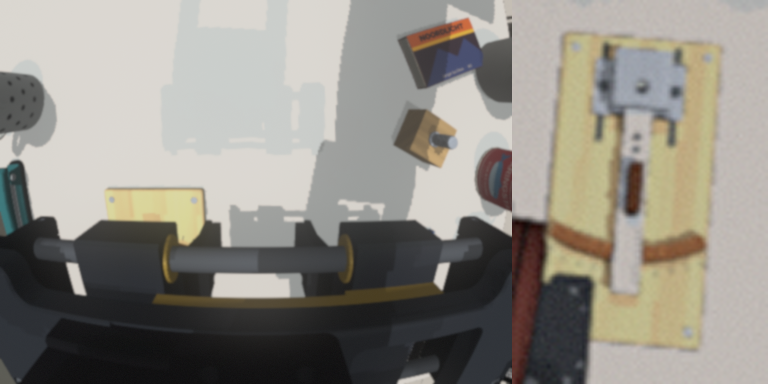

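The arm lies in the fork along the board's centre line, with the fork hole at about (305.6,152.2) in the top image. Next is a close wrist look at the hole before taking the pin.

>>> {"name": "arm_command", "arguments": {"delta_rot": [[0,0,0],[0,0,0],[0,0,0],[0,0,0],[0,0,0],[0,0,0],[0,0,0],[0,0,0]], "travel": [[0.027,-0.023,0.004],[0.027,-0.024,0.004],[0.027,-0.024,0.004],[0.028,-0.024,0.004],[0.028,-0.024,0.004],[0.028,-0.023,0.003],[0,0,0],[0,0,0]], "fingers": [0.5,0.5,0.5,0.5,0.5,0.5,0.5,0.5]}}

```text
t: 8.95
tcp_pos: [0.6037, -0.1369, 0.1998]
eef_rot: [[-0.997, 0.076, -0.001], [0.076, 0.997, 0.0], [0.001, 0.0, -1.0]]
ft_force: [0.0, 0.4, 0.7]
width: 0.499
gripper_force: 0.0
```

```bash
python3 - <<'E'
from h import *
import pickle
s=arm.state(); c=arm.camera_info("wrist"); i=arm.capture("wrist"); cv2.imwrite("pics/w4.png",i); pickle.dump((c,s["tcp_pos"],s["eef_rot"]),open("pics/w4.pkl","wb"))
cv2.imwrite("pics/v4.png",cv2.resize(i[100:250,160:360],(800,600),interpolation=cv2.INTER_CUBIC))
print(s["t"],s["tcp_pos"])
E
```

```text
8.95 [ 0.60370048 -0.1369213   0.19984143]
```

View pics/v4.png

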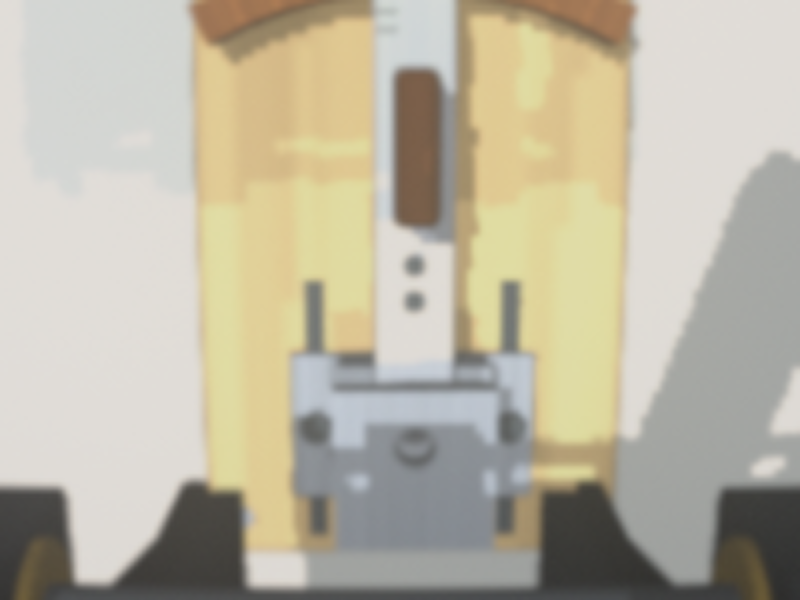

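The close view shows the fork hole at (263.7,211.7), with the arm centred under it.

```bash
python3 - <<'E'
from h import *
import pickle
c,T,R=pickle.load(open("pics/w4.pkl","rb")); f=lambda p,z: onz("wrist",(160+p[0]/4-.375,100+p[1]/4-.375),z,c)
h=f((415,447),.058); print("hole",h, "tool frame",R.T@(h-T)); print("front edge",f((333,389),.058),f((498,389),.058)); print("fin",f((417,150),.041))
c1=pickle.load(open("pics/w1.pkl","rb"))
i=cv2.imread("pics/w3.png"); c3=pickle.load(open("pics/w3.pkl","rb"))
for p in((451,142),): print("pin top w3",onz("wrist",p,.081,c3))
E
```

```text
hole [ 0.63392089 -0.13329787  0.058     ] tool frame [-0.03004537  0.00584697  0.14180438]
front edge [ 0.61613722 -0.15383631  0.058     ] [ 0.6194489  -0.11016723  0.058     ]
fin [ 0.556155   -0.12687772  0.041     ]
pin top w3 [0.39287223 0.20831063 0.081     ]
```

>>> {"name": "arm_command", "arguments": {"delta_rot": [[0,0,-0.125],[0,0,-0.125],[0,0,-0.125],[0,0,-0.125],[0,0,-0.125],[0,0,-0.125],[0,0,-0.125],[0,0,-0.125],[0,0,-0.125],[0,0,-0.125],[0,0,-0.125],[0,0,-0.12]], "travel": [[-0.0175,0.029,0],[-0.0175,0.029,0],[-0.0175,0.029,0],[-0.0175,0.029,0],[-0.0175,0.029,0],[-0.0175,0.029,0],[-0.0175,0.029,0],[-0.0175,0.029,0],[-0.0175,0.029,0],[-0.0175,0.029,0],[-0.0175,0.029,0],[-0.0175,0.029,0]], "fingers": [0.5,0.5,0.5,0.5,0.5,0.5,0.5,0.5,0.5,0.5,0.5,0.5]}}

```text
t: 10.2
tcp_pos: [0.3916, 0.2137, 0.201]
eef_rot: [[0.003, 1.0, 0.001], [1.0, -0.003, 0.0], [0.0, 0.001, -1.0]]
ft_force: [0.7, 0.3, -0.6]
width: 0.499
gripper_force: 0.0
```

>>> {"name": "arm_command", "arguments": {"delta_rot": [[0,0,0],[0,0,0],[0,0,0]], "travel": [[0,0,0],[0,0,0],[0,0,0]], "fingers": [0.5,0.5,0.5]}}

```text
t: 10.5
tcp_pos: [0.3935, 0.212, 0.201]
eef_rot: [[-0.003, 1.0, 0.001], [1.0, 0.003, -0.0], [-0.0, 0.001, -1.0]]
ft_force: [1.1, -0.5, 0.2]
width: 0.502
gripper_force: 0.0
```

```bash
python3 - <<'E'
from h import *
import pickle
s=arm.state(); c=arm.camera_info("wrist"); i=arm.capture("wrist"); cv2.imwrite("pics/w5.png",i); pickle.dump((c,s["tcp_pos"],s["eef_rot"]),open("pics/w5.pkl","wb"))
cv2.imwrite("pics/v5.png",cv2.resize(i[40:265,90:390],(800,600),interpolation=cv2.INTER_CUBIC))
print(s["t"],s["tcp_pos"],np.round(s["eef_rot"],3))
E
```

```text
10.5 [0.39347156 0.21204657 0.20102074] [[-0.003  1.     0.001]
 [ 1.     0.003 -0.   ]
 [-0.     0.001 -1.   ]]
```

View pics/v5.png

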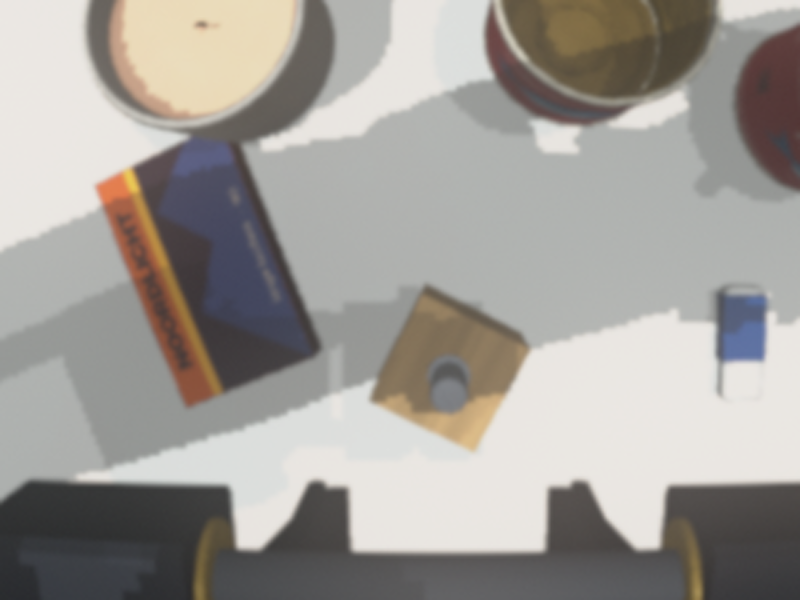

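The view shows the pin head's top at about (258,187) in full pixels, on the block, with no obstacles between the fingers. The eraser is well clear.

```bash
python3 - <<'E'
from h import *
import pickle
c,T,R=pickle.load(open("pics/w5.pkl","rb")); f=lambda p,z: onz("wrist",(90+p[0]*.375-.3,40+p[1]*.375-.3),z,c)
h=f((449,393),.081); print("pin",h,"rel",h-T,"head d",np.linalg.norm(f((430,393),.081)-f((468,393),.081)))
q=[f(p,.044) for p in((425,290),(528,345),(475,450),(371,400))]; print("block",np.mean(q,axis=0),np.linalg.norm(np.diff(q,axis=0),axis=1))
E
```

```text
pin [0.39328245 0.21323712 0.081     ] rel [-0.00018911  0.00119055 -0.12002074] head d 0.01389517494964841
block [0.3936877  0.21297761 0.044     ] [0.04766152 0.04982812 0.04858689]
```

>>> {"name": "arm_command", "arguments": {"delta_rot": [[0,0,0],[0,0,0],[0,0,0],[0,0,0],[0,0,0],[0,0,0],[0,0,0]], "travel": [[0,-0.001,-0.035],[0,0,-0.04],[0,0,-0.04],[0,0,-0.02],[0,0,-0.01],[0,0,-0.003],[0,0,0]], "fingers": [0.5,0.5,0.5,0.5,0.5,0.5,0.5]}}

```text
t: 11.25
tcp_pos: [0.3942, 0.2114, 0.0535]
eef_rot: [[-0.001, 1.0, 0.001], [1.0, 0.001, 0.0], [0.0, 0.001, -1.0]]
ft_force: [0.3, 0.6, -0.4]
width: 0.501
gripper_force: 0.0
```

>>> {"name": "arm_command", "arguments": {"delta_rot": [[0,0,0],[0,0,0],[0,0,0],[0,0,0],[0,0,0],[0,0,0]], "travel": [[0,0,0],[0,0,0],[0,0,0],[0,0,0],[0,0,0],[0,0,0]], "fingers": [0.08,0.08,0.08,0.08,0.08,0.08], "newtons": 20}}

```text
t: 11.85
tcp_pos: [0.3936, 0.2117, 0.0532]
eef_rot: [[-0.002, 1.0, 0.001], [1.0, 0.002, 0.0], [0.0, 0.001, -1.0]]
ft_force: [-0.5, 0.2, 2.8]
width: 0.153
gripper_force: 20.0
```

>>> {"name": "arm_command", "arguments": {"delta_rot": [[0,0,0],[0,0,0],[0,0,0],[0,0,0],[0,0,0]], "travel": [[0,0,0.01],[0,0,0.03],[0,0,0.03],[0,0,0.02],[0,0,0]], "fingers": [0.08,0.08,0.08,0.08,0.08]}}

```text
t: 12.35
tcp_pos: [0.3957, 0.2124, 0.1467]
eef_rot: [[-0.002, 1.0, 0.006], [1.0, 0.002, 0.002], [0.002, 0.006, -1.0]]
ft_force: [1.2, 0.7, -0.3]
width: 0.153
gripper_force: 20.0
```

```bash
python3 - <<'E'
from h import *
import pickle
s=arm.state(); c=arm.camera_info("wrist"); i=arm.capture("wrist"); cv2.imwrite("pics/w6.png",i); pickle.dump((c,s["tcp_pos"],s["eef_rot"]),open("pics/w6.pkl","wb"))
t=arm.capture("scene"); cv2.imwrite("pics/s6.png",t)
a=cv2.resize(i[100:350,160:360],(480,600)); b=cv2.resize(t[170:300,150:220],(320,600),interpolation=cv2.INTER_CUBIC)
cv2.imwrite("pics/v6.png",np.hstack([a,b]))
print(s["t"],s["tcp_pos"],s["width"],s["gripper_force"])
E
```

```text
12.35 [0.39570795 0.21242119 0.14667014] 0.15307181503127984 19.984915384557098
```

View pics/v6.png

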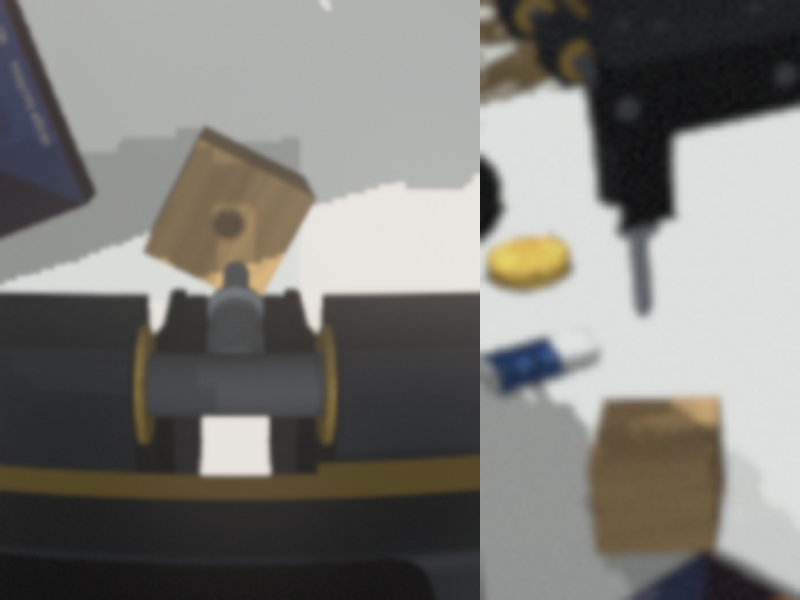

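The left view shows the pin held between the fingers, with its tip at about (258,209) in full pixels and the block's hole at (255,193). The scene view shows it hanging upright. I'll compute the tip offset in the tool frame and compare it with the hole measured by the same camera.

```bash
python3 - <<'E'
from h import *
import pickle
c,T,R=pickle.load(open("pics/w6.pkl","rb")); f=lambda p,z: onz("wrist",(160+p[0]/2.4-.3,100+p[1]/2.4-.3),z,c)
zt=T[2]-.0533+.006
for p in((235,262),(235,268)): print("tip",R.T@(f(p,zt)-T), f(p,zt))
print("collar near edge", R.T@(f((235,290),zt+.038)-T),"collar widest",R.T@(f((210,308),zt+.04)-T),R.T@(f((262,308),zt+.04)-T))
print("block hole",f((228,223),.044))
# scene camera: tip & shank
s=cv2.imread("pics/s6.png"); g=lambda p:(150+(p[0]-480)*70/320-.4,170+p[1]*130/600-.4)
for p,z in(((645,312),zt),((641,240),zt+.033)): print("scene",g(p),onz("scene",g(p),z), R.T@(onz("scene",g(p),z)-T))
E
```

```text
tip [ 0.00249075 -0.00075404  0.04730145] [0.39525067 0.21500971 0.09937014]
tip [ 0.00054597 -0.00075355  0.04729739] [0.39525523 0.21306494 0.09937014]
collar near edge [ 0.00730689 -0.0007752   0.00931051] collar widest [ 0.00317014 -0.0071267   0.00726125] [0.00313567 0.00608861 0.00734561]
block hole [0.39295734 0.2128597  0.044     ]
scene (185.69375, 237.2) [0.39175134 0.21300848 0.09937014] [ 0.00049689 -0.00425748  0.0472749 ]
scene (184.81875, 221.6) [0.39047122 0.21262275 0.13237014] [ 0.00018275 -0.00532755  0.01426667]
```

The tip is within 1 mm of the tool axis. Carrying it to the fork.

>>> {"name": "arm_command", "arguments": {"delta_rot": [[0,0,0.125],[0,0,0.125],[0,0,0.125],[0,0,0.125],[0,0,0.125],[0,0,0.125],[0,0,0.125],[0,0,0.125],[0,0,0.125],[0,0,0.125],[0,0,0.125],[0,0,0.12]], "travel": [[0.02,-0.028,0.01],[0.02,-0.029,0.01],[0.02,-0.029,0.01],[0.02,-0.029,0],[0.02,-0.029,0],[0.02,-0.029,0],[0.02,-0.029,0],[0.02,-0.029,0],[0.02,-0.029,0],[0.02,-0.029,0],[0.02,-0.029,0],[0.02,-0.027,0]], "fingers": [0.08,0.08,0.08,0.08,0.08,0.08,0.08,0.08,0.08,0.08,0.08,0.08]}}

```text
t: 13.65
tcp_pos: [0.6327, -0.1345, 0.1701]
eef_rot: [[-0.998, 0.069, -0.004], [0.069, 0.998, 0.001], [0.004, 0.001, -1.0]]
ft_force: [0.2, 0.3, -0.2]
width: 0.152
gripper_force: 20.0
```

>>> {"name": "arm_command", "arguments": {"delta_rot": [[0,0,0],[0,0,0],[0,0,0],[0,0,0]], "travel": [[0,0,-0.02],[0,0,-0.02],[0,0,0],[0,0,0]], "fingers": [0.08,0.08,0.08,0.08]}}

```text
t: 14.05
tcp_pos: [0.6321, -0.1329, 0.131]
eef_rot: [[-0.997, 0.074, -0.004], [0.074, 0.997, 0.001], [0.004, 0.001, -1.0]]
ft_force: [0.2, 0.3, 0.2]
width: 0.154
gripper_force: 20.0
```

>>> {"name": "arm_command", "arguments": {"delta_rot": [[0,0,0],[0,0,0],[0,0,0]], "travel": [[0.0027,0,-0.01],[0,0,-0.011],[0,0,0]], "fingers": [0.08,0.08,0.08]}}

```text
t: 14.35
tcp_pos: [0.635, -0.1328, 0.11]
eef_rot: [[-0.997, 0.073, -0.003], [0.073, 0.997, 0.001], [0.003, 0.001, -1.0]]
ft_force: [-0.4, 0.5, -1.5]
width: 0.156
gripper_force: 20.0
```

>>> {"name": "arm_command", "arguments": {"delta_rot": [[0,0,0],[0,0,0],[0,0,0],[0,0,0]], "travel": [[0,0,-0.002],[0,0,-0.002],[0,0,-0.002],[0,0,0]], "fingers": [0.08,0.08,0.08,0.08]}}

```text
t: 14.75
tcp_pos: [0.636, -0.1334, 0.1058]
eef_rot: [[-0.997, 0.074, -0.0], [0.074, 0.997, 0.0], [0.0, 0.0, -1.0]]
ft_force: [0.5, 0.0, 0.1]
width: 0.155
gripper_force: 20.0
```

>>> {"name": "arm_command", "arguments": {"delta_rot": [[0,0,0],[0,0,0],[0,0,0]], "travel": [[0,0,-0.001],[0,0,-0.001],[0,0,0]], "fingers": [0.08,0.08,0.08]}}

```text
t: 15.05
tcp_pos: [0.636, -0.1334, 0.1038]
eef_rot: [[-0.997, 0.074, -0.0], [0.074, 0.997, 0.0], [0.0, 0.0, -1.0]]
ft_force: [-0.6, -0.4, -1.7]
width: 0.154
gripper_force: 20.0
```

>>> {"name": "arm_command", "arguments": {"delta_rot": [[0,0,0],[0,0,0],[0,0,0]], "travel": [[0,0,-0.001],[0,0,-0.001],[0,0,0]], "fingers": [0.08,0.08,0.08]}}

```text
t: 15.35
tcp_pos: [0.6359, -0.1334, 0.1017]
eef_rot: [[-0.997, 0.074, -0.0], [0.074, 0.997, 0.0], [0.0, 0.0, -1.0]]
ft_force: [0.6, -0.8, -0.4]
width: 0.152
gripper_force: 20.0
```

>>> {"name": "arm_command", "arguments": {"delta_rot": [[0,0,0],[0,0,0],[0,0,0]], "travel": [[0,0,-0.0015],[0,0,-0.0015],[0,0,0]], "fingers": [0.08,0.08,0.08]}}

```text
t: 15.65
tcp_pos: [0.6358, -0.1333, 0.0985]
eef_rot: [[-0.997, 0.074, -0.001], [0.074, 0.997, 0.0], [0.001, 0.0, -1.0]]
ft_force: [-0.5, 0.2, -0.1]
width: 0.151
gripper_force: 20.0
```

>>> {"name": "arm_command", "arguments": {"delta_rot": [[0,0,0],[0,0,0],[0,0,0]], "travel": [[0,0,-0.0015],[0,0,-0.0015],[0,0,0]], "fingers": [0.08,0.08,0.08]}}

```text
t: 15.95
tcp_pos: [0.6358, -0.1333, 0.0955]
eef_rot: [[-0.997, 0.074, -0.001], [0.074, 0.997, 0.0], [0.001, 0.0, -1.0]]
ft_force: [0.6, -0.4, -0.7]
width: 0.146
gripper_force: 20.0
```

>>> {"name": "arm_command", "arguments": {"delta_rot": [[0,0,0],[0,0,0],[0,0,0],[0,0,0]], "travel": [[0,0,-0.002],[0,0,-0.002],[0,0,-0.002],[0,0,0]], "fingers": [0.08,0.08,0.08,0.08]}}

```text
t: 16.35
tcp_pos: [0.6357, -0.1333, 0.0894]
eef_rot: [[-0.997, 0.074, -0.001], [0.074, 0.997, 0.0], [0.001, 0.0, -1.0]]
ft_force: [0.5, 0.7, -1.9]
width: 0.153
gripper_force: 20.0
```

>>> {"name": "arm_command", "arguments": {"delta_rot": [[0,0,0],[0,0,0],[0,0,0]], "travel": [[0,0,-0.0015],[0,0,-0.0015],[0,0,0]], "fingers": [0.08,0.08,0.08]}}

```text
t: 16.65
tcp_pos: [0.6359, -0.1333, 0.0866]
eef_rot: [[-0.997, 0.074, -0.0], [0.074, 0.997, 0.0], [0.0, 0.0, -1.0]]
ft_force: [-0.4, 0.6, -0.4]
width: 0.155
gripper_force: 20.0
```

>>> {"name": "arm_command", "arguments": {"delta_rot": [[0,0,0],[0,0,0],[0,0,0],[0,0,0]], "travel": [[0,0,-0.002],[0,0,-0.002],[0,0,-0.002],[0,0,0]], "fingers": [0.08,0.08,0.08,0.08]}}

```text
t: 17.05
tcp_pos: [0.6357, -0.1333, 0.0803]
eef_rot: [[-0.997, 0.074, -0.001], [0.074, 0.997, 0.0], [0.001, 0.0, -1.0]]
ft_force: [0.5, 0.2, -0.8]
width: 0.158
gripper_force: 20.0
```

>>> {"name": "arm_command", "arguments": {"delta_rot": [[0,0,0],[0,0,0],[0,0,0]], "travel": [[0,0,-0.0015],[0,0,-0.0015],[0,0,0]], "fingers": [0.08,0.08,0.08]}}

```text
t: 17.35
tcp_pos: [0.6359, -0.1333, 0.0776]
eef_rot: [[-0.997, 0.074, -0.0], [0.074, 0.997, 0.0], [0.0, 0.0, -1.0]]
ft_force: [-0.7, -0.2, -0.8]
width: 0.155
gripper_force: 20.0
```

Tip is at 0.030, inside the lower plate. 10 mm to go.

>>> {"name": "arm_command", "arguments": {"delta_rot": [[0,0,0],[0,0,0],[0,0,0],[0,0,0],[0,0,0]], "travel": [[0,0,-0.002],[0,0,-0.002],[0,0,-0.002],[0,0,-0.002],[0,0,0]], "fingers": [0.08,0.08,0.08,0.08,0.08]}}

```text
t: 17.85
tcp_pos: [0.6358, -0.1333, 0.0694]
eef_rot: [[-0.997, 0.074, -0.001], [0.074, 0.997, 0.0], [0.001, 0.0, -1.0]]
ft_force: [0.6, -0.2, -0.0]
width: 0.147
gripper_force: 20.0
```

>>> {"name": "arm_command", "arguments": {"delta_rot": [[0,0,0],[0,0,0],[0,0,0]], "travel": [[0,0,-0.001],[0,0,-0.0005],[0,0,0]], "fingers": [0.08,0.08,0.08]}}

```text
t: 18.15
tcp_pos: [0.636, -0.1334, 0.0683]
eef_rot: [[-0.997, 0.074, -0.0], [0.074, 0.997, -0.0], [0.0, -0.0, -1.0]]
ft_force: [-1.2, -0.8, -0.3]
width: 0.153
gripper_force: 20.0
```

>>> {"name": "arm_command", "arguments": {"delta_rot": [[0,0,0],[0,0,0]], "travel": [[0,0,-0.0008],[0,0,0]], "fingers": [0.08,0.08]}}

```text
t: 18.35
tcp_pos: [0.636, -0.1334, 0.0675]
eef_rot: [[-0.997, 0.074, -0.0], [0.074, 0.997, -0.0], [0.0, -0.0, -1.0]]
ft_force: [-0.5, 0.6, -0.3]
width: 0.151
gripper_force: 20.0
```

>>> {"name": "arm_command", "arguments": {"delta_rot": [[0,0,0],[0,0,0],[0,0,0],[0,0,0],[0,0,0],[0,0,0]], "travel": [[0,0,0],[0,0,0],[0,0,0],[0,0,0],[0,0,0],[0,0,0]], "fingers": [0.2,0.25,0.35,0.5,0.5,0.5]}}

```text
t: 18.95
tcp_pos: [0.6361, -0.1334, 0.0676]
eef_rot: [[-0.997, 0.074, 0.0], [0.074, 0.997, -0.0], [-0.0, -0.0, -1.0]]
ft_force: [-0.4, 0.1, 0.0]
width: 0.471
gripper_force: 0.0
```

>>> {"name": "arm_command", "arguments": {"delta_rot": [[0,0,0],[0,0,0],[0,0,0],[0,0,0],[0,0,0],[0,0,0],[0,0,0]], "travel": [[0,0,0.02],[0,0,0.04],[0,0,0.04],[0,0,0.03],[-0.03,0,0],[0,0,0],[0,0,0]], "fingers": [0.5,0.5,0.5,0.5,0.5,0.5,0.5]}}

```text
t: 19.65
tcp_pos: [0.6058, -0.1333, 0.1976]
eef_rot: [[-0.997, 0.074, 0.0], [0.074, 0.997, 0.0], [-0.0, 0.0, -1.0]]
ft_force: [-0.0, -0.6, 0.8]
width: 0.498
gripper_force: 0.0
```

```bash
python3 - <<'E'
from h import *
s=arm.state(); i=arm.capture("wrist"); c=arm.camera_info("wrist"); cv2.imwrite("pics/w7.png",i); print(s["t"],s["tcp_pos"])
# expected pixels of the head top (z .095) and, if unseated, differences: print mapping and head blob by comparing to w4 colours
E=np.linalg.inv(np.array(c["extrinsics"]))
def px(P):
    p=(E@np.r_[P,1])[:3]; r=np.hypot(*p[:2]); th=np.arctan2(r,p[2]); return c["cx"]+c["fx"]*th*p[0]/r, c["cy"]+c["fy"]*th*p[1]/r
print("head top expected",px((.635,-.133,.095)),"collar",px((.635,-.133,.061)))
u,v=map(int,px((.635,-.133,.095))); g=cv2.cvtColor(i,cv2.COLOR_BGR2GRAY)
roi=cv2.resize(g[v-25:v+25,u-30:u+30],None,fx=4,fy=4,interpolation=cv2.INTER_CUBIC)
k=cv2.HoughCircles(roi,cv2.HOUGH_GRADIENT,1,20,param1=60,param2=15,minRadius=20,maxRadius=60)
print(None if k is None else [(u-30+a/4,v-25+b/4,r/4) for a,b,r in k[0]][:4])
print(g[v-24:v+24:3,u-24:u+25:3])
E
```

```text
19.65 [ 0.6057889  -0.13334444  0.19759673]
head top expected (np.float64(260.5772784952299), np.float64(223.1950297118992)) collar (np.float64(260.2881729341628), np.float64(211.79847555964602))
[(np.float32(232.875), np.float32(206.625), np.float32(6.425))]
[[192 197 198 199 195 194 169 165 165 178 195 196 195 196 196 168 160]
 [132 188 198 199 195 177 164 163 159 169 193 195 195 195 195 153 116]
 [103 152 197 198 194 158 126 123 123 121 145 158 160 161 190 130 102]
 [102 162 197 198 191 152 113  93  89  96 125 143 144 145 159 135 100]
 [142 163 192 193 172 139 105  85  85  86 112 141 144 143 145 147 139]
 [143 140 146 147 144 140  91  86  87  85 100 141 143 144 143 145 142]
 [142 142 143 145 143 141  90 111 126 113  96 141 143 142 142 146 153]
 [141 142 144 150 178 142 116 141 144 144 119 140 141 142 143 150 142]
 [109 134 142 143 152 141 130 140 142 141 133 140 140 140 141 122 107]
 [ 93 136 142 142 140 141 132 137 137 137 135 140 139 140 140 111  94]
 [ 91 133 140 141 138 139 137 135 135 136 138 140 139 139 140 110  96]
 [113 138 140 141 139 139 137 138 137 139 138 139 138 138 139 125 117]
 [152 150 141 142 140 141 139 139 139 140 140 141 139 140 141 152 152]
 [173 160 161 161 160 160 160 160 160 160 160 160 160 160 160 159 159]
 [191 163 163 162 162 162 162 162 162 162 162 162 161 162 162 161 162]
 [190 161 162 161 162 161 161 161 161 161 161 160 160 161 160 160 161]]
```

The head is within a pixel or two of where a seated pin should appear, and the robot is clear, so I'm handing in.

```bash
python3 -c "
from rig import arm
print(arm.finish_job())"
```

```text
the job is handed in; nothing more can be done
None
```

The jig is back together and handed in at about 20 s: the eye just touched the V stop, pushed in roughly 1.5 mm, and the pin is down through fork and eye with its collar on the fork as far as the last wrist image can show. I didn't touch the other things on the table; the hand-in gave no verdict.

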